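# Sort two look-alike tins by weight into the sprung display rack

## Robot

A 6-joint arm with a two-finger parallel gripper is mounted at the origin on the work surface. World frame = base frame: x ahead of the robot, y to its left, z up, the work surface at z = 0. Lengths are in mm, angles in rad, forces in N, time in s.
With the tool pointing down it reaches from about 275 to 850 mm from the base axis. Payload 19 kg.
Tool frame: the origin (TCP) lies between the finger pads; the fingertips stand 8 mm ahead of it and the grasp point (between the pads) lies 11 mm behind it (bot.finger_overhang is the distance from the TCP to the fingertips, in mm); x points along the fingers, y is the direction in which the jaws open and shut, and the axes are right-handed (so a half turn about x gives the same grasp; the last joint's range is limited). The gripper opens to 85 mm and grips with 20 to 120 N. Pads are 22 mm wide; open, the fingers measure 114 mm over their backs; the gripper's body (76 mm by 85 mm) begins 54 mm behind the grasp point. The pads swing forward as they close: fully open they stand 13 mm farther back than shut.
Start: joints at [-1.484, 0.15, 1.437, -0, 1.554, -0.134], TCP at [125.907, -561.016, 239.267] pointing down, gripper open.
Joint ranges: [-2.8, 2.8], [-0.68, 2.1], [0.12, 2.68], [-1.39, 4.53], [0.16, 2.79], [-2.81, 2.81]. Speed limits (rad/s): [1.89, 1.89, 2.22, 3.01, 3.01, 3.01].

## Interface

Orientations are given as a unit quaternion [w, x, y, z].
In Python, from workcell import bot gives the robot as it stands. The module is installed in compiled form; this text tells all that it offers.
- The arm moves only by the tool servo_tool, never from a script. Its arguments are lists of equal length, an entry for each row: "claw": the opening, from 0 (shut) to 1 (fully open); "dp": the shift along the world's x, y, z in m, a list of three; "yaw": the turn about the world's z in degrees. In form: {"claw": [claw, ...], "dp": [[x, y, z], ...], "yaw": [yaw, ...]}. A call has 1 to 20 rows; each row is the pose to reach, as a shift and turn from the pose commanded when the call began; what a row does not reach only later rows make up. A row lasts 1/10 s, in which the tool goes at most 50 mm and 8.59 degrees, less where a joint would pass 70% of its speed; a pose out of reach is approached as far as the arm can. A call with a gripper value outside its range is refused whole. The fingers move at their own pace and stop on an object; "newtons" is the grip in N (left out, the last holds). Time passes only in rows, so rows that repeat a pose let the fingers close. It gives the time, the measured TCP pose, the force and the opening at its end, in the units of the state.
- bot.get_obs(): the state, without advancing time (a new reading comes with each control period).
- bot.snapshot(name): name is "scene" or "top"; returns a dict with "image" (420x560x3 uint8, red, green, blue), "depth" (420x560 float32, mm along the optical axis (not along the pixel's ray), 0 where there is no reading), "fx", "fy", "cx", "cy" (pixels), "xyz" and "orientation" of the camera in the world. Camera axes: x right, y up, looking along -z (the intrinsics and any distortion apply to the point x, -y, -z); pixel columns grow to the right and rows downward; lengths in mm; the calibration is good to about 2 mm. A picture is of the moment at which its call begins.
- bot.job_done(): hands the job in, once; it reports no verdict.
The state is a dict: "clock": time; "joint_positions": joint angles; "qd": joint speeds; "effort": joint torques, N m; "position": TCP position; "eef_rot": TCP orientation; "ft_force": force on the tool from outside, world axes, zero at the start; "torque": the same for the moment, N m; "gripper_width": opening from 0.0 (shut) to 1.0 (fully open).
Only numpy, scipy, OpenCV 4.12 (cv2) and the standard library are available. Lean on these libraries where they do the work, as an engineer would, in place of code of your own. Each camera call takes 0.05 s, during which the arm holds its last target.

## Task

The two gold tins look alike, but one lift tells by weight whether each is full, half-filled or empty. Stand each one upright in its lane of the white rack (full to the red block, half-filled to the yellow, empty to the blue), slid in until that lane's sprung bumper, whose depth has to be felt for, gives a little and stays pressing on it. Push gently without ramming the bumper hard, do not tip a tin over, and leave the jar, scoop and price card where they are.

Things in the scene. Friction and masses are not known exactly. Their poses are not given: they have to be found in the camera images.
- tin_1_center (a point): closed round gold tin with a white paper band, 60 mm across, 90 mm tall, upright; both look the same. Full (about 830 g), half-filled (about 510 g) or empty (about 195 g), each within 10 percent; the two tins differ in class. This point is its centre, 45 mm above its underside; z up its axis.
- tin_2_center (a point): closed round gold tin with a white paper band, 60 mm across, 90 mm tall, upright; both look the same. Full (about 830 g), half-filled (about 510 g) or empty (about 195 g), each within 10 percent; the two tins differ in class. This point is its centre, 45 mm above its underside; z up its axis.
- tin_1: the same tin, origin at the centre of its underside
- tin_2: the same tin, origin at the centre of its underside
- rack: white rack on the table: floor plate 240 mm (x) by 320 mm (y), top 8 mm above the table; origin under its centre; x runs along the lanes from their open mouths to the rear. Three lanes at y = -100, 0 and 100 mm, each between low rails 68 mm apart inside, 18 mm above the plate, from x = -50 to 120 mm; in front of the rails the plate is bare. End blocks stand at x = 100 mm.
- rack_mouth (a point): middle of the rack's open front edge, on the floor plate's top, x = -120 mm in the rack's frame. Each bumper plate is 50 mm wide and covers heights 24 to 60 mm above the plate. A tin that was pressed on a bumper and let go is pushed back a few mm until friction holds it.
- block_full: red end block of the lane for full tins (which lane varies), 30 mm deep, 64 wide, 75 tall; origin under its centre, on the lane's centre line, on the rack floor; x along the lane, away from its mouth. Its black sprung bumper plate's free face stands 20 to 55 mm in front of the block's front face (set by hand, not measured, differs by lane) and gives 0.7 N per mm for 12 mm, then is hard.
- block_half: yellow end block of the lane for half-filled tins (which lane varies), 30 mm deep, 64 wide, 75 tall; origin under its centre, on the lane's centre line, on the rack floor; x along the lane, away from its mouth. Its black sprung bumper plate's free face stands 20 to 55 mm in front of the block's front face (set by hand, not measured, differs by lane) and gives 0.7 N per mm for 12 mm, then is hard.
- block_empty: blue end block of the lane for empty tins (which lane varies), 30 mm deep, 64 wide, 75 tall; origin under its centre, on the lane's centre line, on the rack floor; x along the lane, away from its mouth. Its black sprung bumper plate's free face stands 20 to 55 mm in front of the block's front face (set by hand, not measured, differs by lane) and gives 0.7 N per mm for 12 mm, then is hard.
- jar: bystander: amber jar with a white cap, 60 mm across, 90 mm tall, origin at the centre of its underside
- scoop: bystander: red scoop, about 190 mm long and 64 mm wide, 27 mm tall, lying along its own x, handle to -x, origin on the table at the root of the handle
- card: bystander: yellow price card on a wooden foot, 50 by 70 mm, 80 mm tall, origin at the centre of its underside
Not all that is in view belongs to the job. What is shaped like the tin_2 but green or pink is not meant. What is shaped like the tin_1 but green is not meant.

How it is judged (in metres and radians):
At the end, for the whole second after the job is handed in: Each tin stands upright (within 0.08 rad) and still (under 0.02 m/s) with its weight on the rack, in contact (over 0.1 N) with the bumper of the end block that matches its weight: red if the rack carries more than 6.3 N of it, yellow from 3.5 to 6.3 N, blue from 0.5 to 3.5 N (((contact force between tin_1 and block_full above 0.1 N and contact force between tin_1 and rack between 6.3 and 99 N) or (contact force between tin_1 and block_half above 0.1 N and contact force between tin_1 and rack between 3.5 and 6.3 N) or (contact force between tin_1 and block_empty above 0.1 N and contact force between tin_1 and rack between 0.5 and 3.5 N)) and angle between each of tin_1, tin_2's own z axis and vertical below 0.08 rad and linear speed of each of tin_1, tin_2 below 0.02 m/s and ((contact force between tin_2 and block_full above 0.1 N and contact force between tin_2 and rack between 6.3 and 99 N) or (contact force between tin_2 and block_half above 0.1 N and contact force between tin_2 and rack between 3.5 and 6.3 N) or (contact force between tin_2 and block_empty above 0.1 N and contact force between tin_2 and rack between 0.5 and 3.5 N))); the robot touches nothing.
It fails at once if a tin is shoved against an end block or its bumper with more than 20 N (contact force between any of tin_1, tin_2 and block_full above 20 N or contact force between any of tin_1, tin_2 and block_half above 20 N or contact force between any of tin_1, tin_2 and block_empty above 20 N).
It fails at once if a tin is tipped by more than 0.6 rad (angle between any of tin_1, tin_2's own z axis and vertical above 0.6 rad).
It fails at once if the jar, scoop or price card is moved by more than 30 mm (distance of any of jar, scoop, card from where it was at the start of the episode above 0.03 m).
It also fails if it takes over 66 s, if anything falls off the work surface, if the arm or the gripper's body presses on something with over 40 N, if the wrist force passes 120 N, or if a joint passes its speed limit or range.

## Working session

There is one attempt and no reset: what is moved stays moved. The work goes in short steps, Python scripts to look and compute and a tool call to move; the robot and the scene stay as the last step left them, time stands still between calls to the robot, and variables do not carry over. Pictures are saved under pics/ and viewed, and the job is handed in when it is done.

Besides the shell and the picture viewer there is one more tool, called after "Emit:" as a command line: name --pt "numbers of a row" for each row, then --argument value for the rest. servo_tool: Moves the arm, as the interface text tells. Its arguments: {"type":"object","properties":{"claw":{"type":"array"},"dp":{"type":"array"},"yaw":{"type":"array"},"newtons":{"type":"number"}},"required":["claw","dp","yaw"]}

```bash
mkdir -p pics; cat > h.py <<'E'
import numpy as np, cv2
from scipy.spatial.transform import Rotation as R
from workcell import bot
def snap(n,f=None):
    s=bot.snapshot(n)
    if f: cv2.imwrite('pics/'+f,cv2.cvtColor(s['image'],cv2.COLOR_RGB2BGR)); np.savez('pics/'+f[:-4]+'.npz',**s)
    return s
def rot(s):
    q=np.array(s['orientation']); return R.from_quat([q[1],q[2],q[3],q[0]]).as_matrix()
def ray(s,u,v):
    u=np.asarray(u,float);v=np.asarray(v,float)
    d=np.stack([(u-s['cx'])/s['fx'],-(v-s['cy'])/s['fy'],-np.ones_like(u)],-1)
    return d@rot(s).T
def cloud(s):
    h,w=s['depth'].shape; v,u=np.mgrid[:h,:w]
    return np.array(s['xyz'])+ray(s,u,v)*s['depth'][...,None]
def onz(s,u,v,z):
    d=ray(s,u,v); o=np.array(s['xyz']); return o+d*((z-o[2])/d[...,2])[...,None]
def load(f): return dict(np.load('pics/'+f))
E
python3 - <<'E'
from h import *
for n in('scene','top'):
    s=snap(n,n+'0.png'); print({k:v for k,v in s.items() if k not in('image','depth')})
print(bot.get_obs())
E
```

```text
{'fx': 515.1096555150502, 'fy': 515.1096555150502, 'cx': 279.50159991943707, 'cy': 202.88082438072823, 'xyz': array([1366.34728332,  970.46636223,  882.63608092]), 'orientation': array([0.3079106 , 0.1667228 , 0.45761584, 0.81730185])}
{'fx': 451.8937957488941, 'fy': 451.8937957488941, 'cx': 275.3764824829849, 'cy': 213.74112728515155, 'xyz': array([ 353.59518018,  -14.23957581, 1162.90456632]), 'orientation': array([ 0.71353554,  0.05623663, -0.06825875, -0.69501454])}
{'clock': 0.1, 'joint_positions': array([-1.48400672e+00,  1.50918075e-01,  1.43792983e+00,  1.29699737e-05,
        1.55381800e+00, -1.33988751e-01]), 'qd': array([ 0.00184853, -0.00232693, -0.00201631, -0.00071332,  0.00074401,
       -0.00147619]), 'effort': array([ 1.81331965e-03, -7.14381337e+01, -5.71797431e+01, -2.48205588e-04,
        6.99895812e-03, -4.07468576e-05]), 'position': array([ 125.89148524, -560.83507663,  238.76452994]), 'eef_rot': array([ 0.07751917,  0.70281628,  0.07827765, -0.7027892 ]), 'ft_force': array([ 0.20386828, -0.19522262, -0.17609021]), 'torque': array([-0.05480512, -0.0393685 ,  0.01430061]), 'gripper_width': 0.9983188894069308}
```

View pics/top0.png

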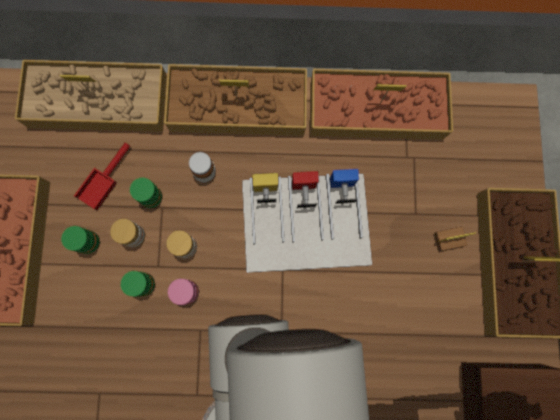

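View pics/scene0.png

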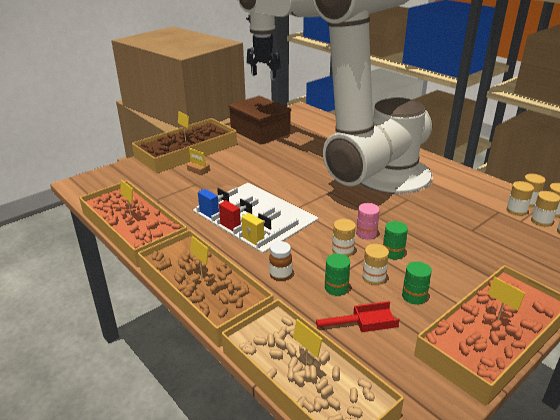

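The top view shows gold tins at about (124,232) and (180,244). The rack spans (243–370, 175–270), with yellow, red and blue blocks at (266,183), (306,180) and (345,178). The jar is at (200,165), the scoop at (105,175) and the card at (458,237). Next I'll measure them.

```bash
cat > m.py <<'E'
from h import *
s=load('top0.png'.replace('.png','.npz')); sc=load('scene0.npz')
C=cloud(s); Cs=cloud(sc)
print('table z',np.median(C[300:330,100:150,2]), )
for nm,s_,C_ in(('top',s,C),('scene',sc,Cs)):
    hsv=cv2.cvtColor(s_['image'],cv2.COLOR_RGB2HSV)
    for n,lo,hi,zl in(('gold',(14,100,110),(28,255,255),(80,100)),('red',(0,180,90),(6,255,255),(78,90)),('yel',(22,160,120),(33,255,255),(78,90)),('blue',(105,150,80),(125,255,255),(78,90)),
      ('green',(45,100,40),(80,255,255),(80,100)),('pink',(150,50,100),(175,255,255),(80,100)),('wht',(0,0,150),(179,50,255),(80,100))):
        m=cv2.inRange(hsv,lo,hi)&((C_[...,2]>zl[0])&(C_[...,2]<zl[1])).astype(np.uint8)*255
        k,l,st,ce=cv2.connectedComponentsWithStats(m)
        for i in range(1,k):
            if st[i,4]<80: continue
            P=C_[l==i]
            if not(100<P[:,0].mean()<800):continue
            z=np.percentile(P[:,2],70); (u,v),r=cv2.minEnclosingCircle(np.argwhere(l==i)[:,::-1].astype(np.float32))
            print(nm,n,st[i],ce[i].round(1),'cloud mid',((P.min(0)+P.max(0))/2).round(1),'ext',np.ptp(P,0).round(0),'z',round(z,1),'onz',onz(s_,u,v,90. if n in('gold','green','pink','wht') else 83.)[:2].round(1))
# rack plate
hsv=cv2.cvtColor(s['image'],cv2.COLOR_RGB2HSV)
m=((hsv[...,1]<60)&(hsv[...,2]>120)&(C[...,2]>3)&(C[...,2]<14)).astype(np.uint8)
k,l,st,ce=cv2.connectedComponentsWithStats(m); i=1+np.argmax(st[1:,4]); 
P=onz(s,*np.argwhere(l==i)[:,::-1].T,8.)
r=cv2.minAreaRect(P[:,:2].astype(np.float32)); print('rack',r,np.median(C[l==i][:,2])); print(cv2.boxPoints(r))
E
python3 m.py
```

```text
table z -0.800915491500632
top gold [252 173  26  13 270] [265. 179.] cloud mid [632.6  -1.4  83.8] ext [33. 62.  8.] z 84.0 onz [631.7  -2.3]
top gold [110 219  26  25 493] [122.8 230.6] cloud mid [494.  332.3  87.9] ext [58. 58. 13.] z 90.2 onz [494.6 332.3]
top gold [167 230  25  26 496] [178.9 242.6] cloud mid [469.6 197.2  88.3] ext [59. 58. 14.] z 90.5 onz [469.6 197.3]
top red [293 172  24  12 173] [305.1 177.5] cloud mid [ 639.5 -100.    83.7] ext [30. 57. 11.] z 84.1 onz [640.2 -99.8]
top blue [333 170  25  12 254] [345.1 175.4] cloud mid [ 647.3 -200.1   83.3] ext [30. 60. 11.] z 84.3 onz [ 646.9 -200.3]
top green [130 178  26  24 476] [141.9 189.3] cloud mid [597.  294.8  87.7] ext [57. 59. 15.] z 90.1 onz [595.5 293.5]
top green [ 61 226  27  25 513] [ 74.1 237.9] cloud mid [473.8 446.8  87.7] ext [58. 60. 14.] z 89.8 onz [474.3 444.7]
top green [121 271  26  25 520] [133.4 283. ] cloud mid [371.7 298.4  87.4] ext [56. 59. 14.] z 90.3 onz [371.9 297.4]
top pink [168 279  26  25 514] [180.7 291.1] cloud mid [356.  186.4  88. ] ext [56. 58. 15.] z 90.5 onz [355.4 185.8]
top
[... 1132 characters left out ...]
26  19 359] [418.4 270.1] cloud mid [478.6 450.2  87.2] ext [61. 59. 14.] z 90.5 onz [483.3 452.9]
scene pink [359 203  20  14 230] [368.4 209.3] cloud mid [358.9 189.6  87.5] ext [59. 59. 14.] z 90.7 onz [364.4 194.2]
scene wht [  0  45 112  26 411] [54.7 57.7] cloud mid [  430.6 -1961.     90. ] ext [620.  51.  20.] z 93.7 onz [  450.8 -1961.5]
scene wht [270 241  21  16 229] [279.6 247.7] cloud mid [672.7 161.   87.3] ext [54. 57. 15.] z 91.5 onz [672.5 162.5]
rack ((540.3607788085938, -111.1842041015625), (240.94110107421875, 322.0114440917969), 4.79770040512085) 8.100337450185975
[[ 406.84613    39.181488]
 [ 433.7785   -281.7017  ]
 [ 673.8754   -261.5499  ]
 [ 646.94305    59.333282]]
```

```bash
python3 - <<'E'
from h import *
o=bot.get_obs(); q=o['eef_rot']; print(R.from_quat([q[1],q[2],q[3],q[0]]).as_matrix().round(3))
a=np.deg2rad(4.8); c=np.array([540.4,-111.2]); ex=np.array([np.cos(a),np.sin(a)]); ey=np.array([-ex[1],ex[0]])
for f in('top0','scene0'):
    s=load(f+'.npz'); C=cloud(s); L=np.stack([(C[...,:2]-c)@ex,(C[...,:2]-c)@ey],-1); z=C[...,2]
    dark=s['image'].max(-1)<60
    for y in(-100,0,100):
        m=dark&(abs(L[...,1]-y)<30)&(L[...,0]>10)&(L[...,0]<83)&(z>60)&(z<75)
        if m.sum()>3: print(f,'bumper',y,m.sum(),L[m].min(0).round(1),L[m].max(0).round(1))
    for y in(-100,0,100):
        m=(abs(L[...,1]-y)<45)&(L[...,0]>70)&(L[...,0]<130)&(z>79)&(z<90)
        print(f,'block',y,L[m].min(0).round(1),L[m].max(0).round(1))
    for y in(-100,0,100):
        for sg in(-1,1):
            m=(abs(L[...,1]-y-sg*37)<10)&(L[...,0]>-40)&(L[...,0]<60)&(z>20)&(z<30)
            if m.sum(): print(f,'rail',y,sg,np.median(L[m][:,1]).round(1),L[m].min(0).round(1),L[m].max(0).round(1), np.polyfit(L[m][:,0],L[m][:,1],1).round(3))
E
```

```text
[[-0.     0.219 -0.976]
 [ 0.001 -0.976 -0.219]
 [-1.    -0.001 -0.   ]]
top0 bumper -100 26 [  38.4 -120.2] [ 41.1 -74.6]
top0 bumper 0 21 [ 32.8 -19.7] [36.4 20.1]
top0 bumper 100 21 [50.8 83.4] [ 54.  120.8]
top0 block -100 [  85.8 -131.3] [115.8 -67.4]
top0 block 0 [ 86.  -31.3] [116.6  31.9]
top0 block 100 [85.9 68.3] [115.8 131.9]
top0 rail -100 -1 -136.2 [ -39.6 -140. ] [  59.5 -133.1] [-2.00000e-03 -1.36337e+02]
top0 rail -100 1 -62.5 [-39.3 -65.9] [ 59.1 -59.3] [ 2.000e-03 -6.246e+01]
top0 rail 0 -1 -36.6 [-39.  -40.4] [ 57.4 -33.4] [ 3.0000e-03 -3.6654e+01]
top0 rail 0 1 37.1 [-39.8  34. ] [59.  40.2] [2.0000e-03 3.7174e+01]
top0 rail 100 -1 62.9 [-38.6  60. ] [58.1 66.1] [4.0000e-03 6.3052e+01]
top0 rail 100 1 137.0 [-39. 134.] [ 58.9 140. ] [ -0.    136.969]
scene0 bumper -100 25 [  40.7 -117.9] [ 50.9 -71. ]
scene0 bumper 0 30 [ 32.6 -23.8] [43.8 26.6]
scene0 bumper 100 30 [53.4 84.3] [ 61.1 126.3]
scene0 block -100 [  86.  -135.1] [120.5 -62.3]
scene0 block 0 [ 88.7 -30.2] [122.9  38.2]
scene0 block 100 [86.8 71.3] [119.8 134.7]
scene0 rail -100 -1 -134.9 [ -38.2 -137.2] [  -7.7 -129.2] [ 1.20000e-02 -1.33933e+02]
scene0 rail -100 1 -60.9 [-39.7 -68.2] [ 26.8 -56. ] [-3.3000e-02 -6.0863e+01]
scene0 rail 0 -1 -34.3 [-37.7 -39.5] [-13.8 -29.5] [ -0.036 -35.428]
scene0 rail 0 1 39.3 [-39.7  33.3] [29.1 45.5] [1.0000e-03 3.9072e+01]
scene0 rail 100 -1 65.6 [-39.3  59.7] [ 8.  72.5] [9.0000e-03 6.5891e+01]
scene0 rail 100 1 139.6 [-38.4 132.4] [ 58.5 144.8] [-8.00000e-03  1.39621e+02]
```

Emit:
servo_tool --claw '[1,1,1,1,1,1,1,1,1,1,1,1,1,1,1,1,1,1,1,1]' --pt "0.345 0.759 0" --pt "0.345 0.759 0" --pt "0.345 0.759 0" --pt "0.345 0.759 0" --pt "0.345 0.759 0" --pt "0.345 0.759 0" --pt "0.345 0.759 0" --pt "0.345 0.759 0" --pt "0.345 0.759 0" --pt "0.345 0.759 0" --pt "0.345 0.759 0" --pt "0.345 0.759 0" --pt "0.345 0.759 0" --pt "0.345 0.759 0" --pt "0.345 0.759 0" --pt "0.345 0.759 0" --pt "0.345 0.759 0" --pt "0.345 0.759 0" --pt "0.345 0.759 0" --pt "0.345 0.759 0" --yaw '[-7.8,-7.8,-7.8,-7.8,-7.8,-7.8,-7.8,-7.8,-7.8,-7.8,-7.8,-7.8,-7.8,-7.8,-7.8,-7.8,-7.8,-7.8,-7.8,-7.8]' --newtons 30

```text
clock: 2.1
position: [470.6, 197.3, 239.1]
eef_rot: [-0.03, -0.706, -0.03, 0.707]
ft_force: [1.0, 0.4, -0.5]
gripper_width: 0.999
```

Emit:
servo_tool --claw '[1,1,1,1,1,1,1,1,0.5,0.5,0.5,0.5,0.5,0.5,0.5,0.5,0.5,0.5]' --pt "0 0 -0.04" --pt "0 0 -0.08" --pt "0 0 -0.11" --pt "0 0 -0.14" --pt "0 0 -0.165" --pt "0 0 -0.184" --pt "0 0 -0.194" --pt "0 0 -0.194" --pt "0 0 -0.194" --pt "0 0 -0.194" --pt "0 0 -0.194" --pt "0 0 -0.194" --pt "0 0 -0.194" --pt "0 0 -0.194" --pt "0 0 -0.194" --pt "0 0 -0.194" --pt "0 0 -0.194" --pt "0 0 -0.194" --yaw '[0,0,0,0,0,0,0,0,0,0,0,0,0,0,0,0,0,0]'

```text
clock: 3.9
position: [471.5, 198.1, 46.7]
eef_rot: [0.03, 0.707, 0.03, -0.706]
ft_force: [-1.6, -1.4, 7.8]
gripper_width: 0.694
```

Emit:
servo_tool --claw '[0.4,0.4,0.4,0.4,0.4,0.4,0.4,0.4,0.4,0.4]' --pt "0 0 0.005" --pt "0 0 0.01" --pt "0 0 0.02" --pt "0 0 0.03" --pt "0 0 0.035" --pt "0 0 0.035" --pt "0 0 0.035" --pt "0 0 0.035" --pt "0 0 0.035" --pt "0 0 0.035" --yaw '[0,0,0,0,0,0,0,0,0,0]'

```text
clock: 4.9
position: [470.8, 197.9, 80.0]
eef_rot: [-0.03, -0.706, -0.03, 0.707]
ft_force: [0.3, -0.3, -4.9]
gripper_width: 0.695
```

```bash
python3 - <<'E'
from h import *
s=snap('top','t1.png');print(bot.get_obs()['ft_force']);s=snap('scene','s1.png');o=bot.get_obs();print(o['ft_force'],o['torque'],o['position'])
E
```

```text
[-0.3231328  -0.5853038  -4.38114798]
[ 0.05364606 -0.04473352 -4.99176808] [ 0.00026743 -0.048598    0.00815041] [470.84067088 197.96045566  80.0979422 ]
```

View pics/s1.png

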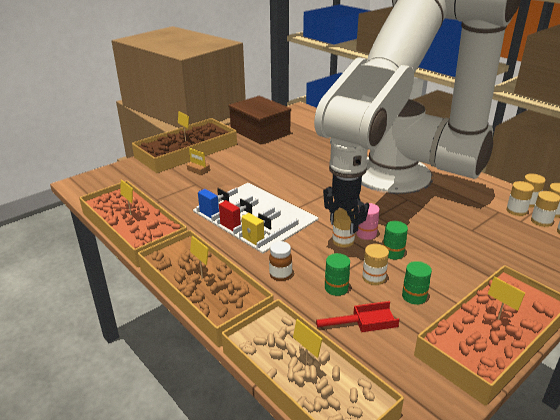

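The lift reads about 4.9 N, so this tin is half-filled and goes to the yellow lane (y=+100). The picture shows the tin clear of the table at (343,215).

Emit:
servo_tool --claw '[0.4,0.4,0.4,0.4,0.4,0.4,0.4,0.4,0.4,0.4,0.4,0.4,0.4,0.4,0.4,0.4]' --pt "0 -0.01 0.02" --pt "-0.003 -0.035 0.02" --pt "-0.006 -0.065 0.02" --pt "-0.01 -0.1 0.02" --pt "-0.014 -0.135 0.02" --pt "-0.018 -0.17 0.02" --pt "-0.02 -0.195 0.02" --pt "-0.022 -0.208 0.02" --pt "-0.022 -0.2155 0.015" --pt "-0.022 -0.2155 0.0" --pt "-0.022 -0.2155 -0.01" --pt "-0.022 -0.2155 -0.016" --pt "-0.022 -0.2155 -0.021" --pt "-0.022 -0.2155 -0.021" --pt "-0.022 -0.2155 -0.021" --pt "-0.022 -0.2155 -0.021" --yaw '[0,0,0,0,0,0,0,0,0,0,0,0,0,0,0,0]'

```text
clock: 6.6
position: [449.2, -17.5, 59.7]
eef_rot: [0.03, 0.707, 0.03, -0.706]
ft_force: [0.0, -0.3, -4.2]
gripper_width: 0.694
```

```bash
python3 - <<'E'
from h import *
s=snap('top','t2.png');print(bot.get_obs()['ft_force']);s=snap('scene','s2.png');o=bot.get_obs();print(o['ft_force'],o['torque'],o['position'])
for f,b in(('t2',(215,150,175,145)),('s2',(180,150,150,112))):
    i=cv2.imread(f'pics/{f}.png'); x,y,w,h=b; cv2.imwrite(f'pics/{f}c.png',cv2.resize(i[y:y+h,x:x+w],None,fx=4,fy=4,interpolation=cv2.INTER_CUBIC))
E
```

```text
[ 0.56817751 -0.49256073 -4.01772189]
[-0.39653172 -0.08151138 -4.93224341] [ 0.01967381 -0.00860088  0.00252433] [449.101886   -17.51488598  59.60609784]
```

View pics/t2c.png

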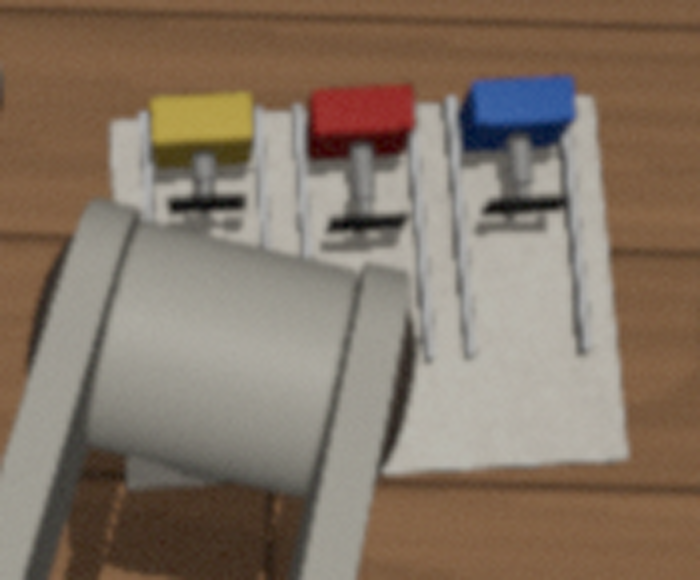

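View pics/s2c.png

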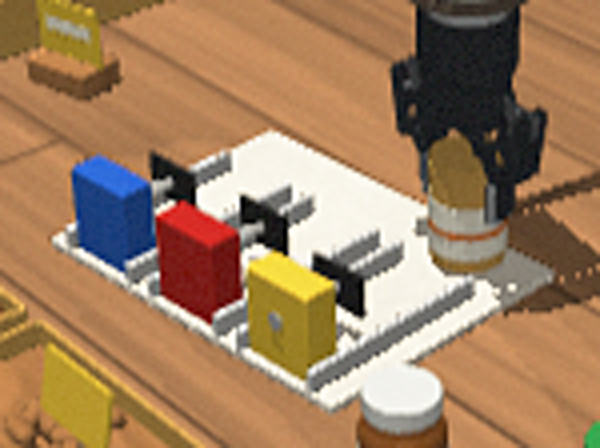

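Emit:
servo_tool --claw '[0.4,0.4,0.4,0.4,0.4]' --pt "0 0 -0.001" --pt "0 0 -0.002" --pt "0 0 -0.003" --pt "0 0 -0.003" --pt "0 0 -0.003" --yaw '[0,0,0,0,0]'

```text
clock: 7.2
position: [448.9, -17.5, 56.2]
eef_rot: [-0.03, -0.706, -0.03, 0.707]
ft_force: [0.1, -0.6, -5.3]
gripper_width: 0.692
```

Emit:
servo_tool --claw '[0.4,0.4,0.4]' --pt "0 0 -0.001" --pt "0 0 -0.001" --pt "0 0 -0.001" --yaw '[0,0,0]'

```text
clock: 7.5
position: [448.9, -17.5, 55.2]
eef_rot: [-0.03, -0.706, -0.03, 0.706]
ft_force: [0.2, 0.0, -5.6]
gripper_width: 0.693
```

Emit:
servo_tool --claw '[0.4,0.4,0.4,0.4,0.4,0.4,0.4,0.4,0.4,0.4,0.4,0.4]' --pt "0.008 0.0007 0" --pt "0.016 0.0013 0" --pt "0.024 0.002 0" --pt "0.032 0.0027 0" --pt "0.04 0.0034 0" --pt "0.048 0.004 0" --pt "0.056 0.0047 0" --pt "0.064 0.0054 0" --pt "0.072 0.006 0" --pt "0.08 0.0067 0" --pt "0.08 0.0067 0" --pt "0.08 0.0067 0" --yaw '[0,0,0,0,0,0,0,0,0,0,0,0]'

```text
clock: 8.7
position: [528.8, -10.8, 55.1]
eef_rot: [-0.03, -0.706, -0.03, 0.707]
ft_force: [-0.4, 0.0, -5.2]
gripper_width: 0.693
```

```bash
python3 - <<'E'
from h import *
s=snap('scene','s3.png');o=bot.get_obs();print(o['ft_force'],o['position'])
for f,b in(('s3',(180,150,150,112)),):
    i=cv2.imread(f'pics/{f}.png'); x,y,w,h=b; cv2.imwrite(f'pics/{f}c.png',cv2.resize(i[y:y+h,x:x+w],None,fx=4,fy=4,interpolation=cv2.INTER_CUBIC))
E
```

```text
[ 0.75893784  0.31502505 -5.56169951] [528.64734015 -10.80689183  55.15648949]
```

View pics/s3c.png

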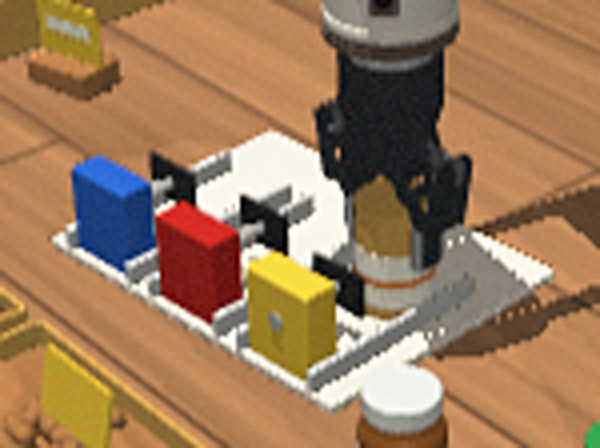

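The tin is between the yellow lane's rails with no side force. I'll feel forward from here.

Emit:
servo_tool --claw '[0.4,0.4,0.4,0.4,0.4,0.4]' --pt "0.005 0.0004 0" --pt "0.01 0.0008 0" --pt "0.015 0.0013 0" --pt "0.02 0.0017 0" --pt "0.02 0.0017 0" --pt "0.02 0.0017 0" --yaw '[0,0,0,0,0,0]'

```text
clock: 9.35
position: [548.9, -9.1, 55.1]
eef_rot: [-0.03, -0.706, -0.03, 0.707]
ft_force: [-0.2, 0.2, -4.9]
gripper_width: 0.693
```

Emit:
servo_tool --claw '[0.4,0.4,0.4,0.4]' --pt "0.002 0.0002 0" --pt "0.004 0.0003 0" --pt "0.004 0.0003 0" --pt "0.004 0.0003 0" --yaw '[0,0,0,0]'

```text
clock: 9.75
position: [552.9, -8.8, 55.3]
eef_rot: [-0.03, -0.706, -0.03, 0.706]
ft_force: [0.2, -1.4, -5.6]
gripper_width: 0.694
```

Emit:
servo_tool --claw '[0.4,0.4,0.4,0.4]' --pt "0.002 0.0002 0" --pt "0.004 0.0003 0" --pt "0.004 0.0003 0" --pt "0.004 0.0003 0" --yaw '[0,0,0,0]'

```text
clock: 10.15
position: [556.8, -8.5, 55.2]
eef_rot: [-0.03, -0.706, -0.03, 0.707]
ft_force: [-2.3, 0.7, -4.5]
gripper_width: 0.693
```

Emit:
servo_tool --claw '[0.4,0.4,0.4,0.4,0.4]' --pt "0.001 0.0001 0" --pt "0.002 0.0002 0" --pt "0.003 0.0003 0" --pt "0.003 0.0003 0" --pt "0.003 0.0003 0" --yaw '[0,0,0,0,0]'

```text
clock: 10.65
position: [559.8, -8.2, 55.2]
eef_rot: [-0.03, -0.706, -0.03, 0.707]
ft_force: [-3.8, 0.1, -3.9]
gripper_width: 0.692
```

```bash
python3 - <<'E'
from h import *
for i in range(3):
    s=snap('scene','s4.png');o=bot.get_obs();print(o['ft_force'],o['torque'],o['position'])
E
```

```text
[-3.12283356 -0.45508256 -3.41184885] [-0.0054801   0.62900648  0.02299407] [559.82851707  -8.23064968  55.25008771]
[-3.92753564  0.03128566 -3.71959207] [-0.02687794  0.55114366 -0.02327155] [559.81739999  -8.21375508  55.25774581]
[-2.98649975 -0.3709731  -3.60291681] [ 0.03034935  0.6186759  -0.00696454] [559.83415527  -8.229584    55.23327667]
```

Emit:
servo_tool --claw '[0.4,0.4,0.4]' --pt "0 0 -0.0005" --pt "0 0 -0.001" --pt "0 0 -0.001" --yaw '[0,0,0]'

```text
clock: 11.1
position: [560.0, -8.2, 54.9]
eef_rot: [0.03, 0.707, 0.03, -0.706]
ft_force: [-7.0, 1.2, 4.7]
gripper_width: 0.693
```

Emit:
servo_tool --claw '[0.4,0.72,0.75,0.8,0.9,1,1,1]' --pt "0 0 0.0005" --pt "0 0 0.0005" --pt "0 0 0.0005" --pt "0 0 0.0005" --pt "0 0 0.0005" --pt "0 0 0.0005" --pt "0 0 0.0005" --pt "0 0 0.0005" --yaw '[0,0,0,0,0,0,0,0]'

```text
clock: 11.9
position: [559.9, -8.2, 54.8]
eef_rot: [0.03, 0.706, 0.03, -0.706]
ft_force: [-0.5, -0.9, -0.6]
gripper_width: 0.999
```

Emit:
servo_tool --claw '[1,1,1,1,1,1,1]' --pt "0 0 0.02" --pt "0 0 0.05" --pt "0 0 0.09" --pt "0 0 0.13" --pt "0 0 0.17" --pt "0 0 0.185" --pt "0 0 0.185" --yaw '[0,0,0,0,0,0,0]'

```text
clock: 12.6
position: [560.6, -8.3, 242.0]
eef_rot: [0.03, 0.708, 0.03, -0.705]
ft_force: [0.5, -0.2, 0.3]
gripper_width: 0.998
```

Emit:
servo_tool --claw '[1,1,1,1,1,1,1,1,1,1,1,1]' --pt "-0.064 0.3417 0" --pt "-0.064 0.3417 0" --pt "-0.064 0.3417 0" --pt "-0.064 0.3417 0" --pt "-0.064 0.3417 0" --pt "-0.064 0.3417 0" --pt "-0.064 0.3417 0" --pt "-0.064 0.3417 0" --pt "-0.064 0.3417 0" --pt "-0.064 0.3417 0" --pt "-0.064 0.3417 0" --pt "-0.064 0.3417 0" --yaw '[0,0,0,0,0,0,0,0,0,0,0,0]'

```text
clock: 13.8
position: [496.3, 332.5, 239.7]
eef_rot: [0.029, 0.707, 0.029, -0.706]
ft_force: [0.1, -0.3, 1.1]
gripper_width: 1.0
```

```bash
python3 - <<'E'
from h import *
s=snap('scene','s5.png');snap('top','t5.png');o=bot.get_obs();print(o['ft_force'],o['position'])
for f,b in(('t5',(215,150,175,145)),('s5',(180,150,150,112))):
    i=cv2.imread(f'pics/{f}.png'); x,y,w,h=b; cv2.imwrite(f'pics/{f}c.png',cv2.resize(i[y:y+h,x:x+w],None,fx=4,fy=4,interpolation=cv2.INTER_CUBIC))
E
```

```text
[-0.47615527  0.82147532 -0.02084879] [496.21100346 332.81737212 239.85504946]
```

View pics/t5c.png

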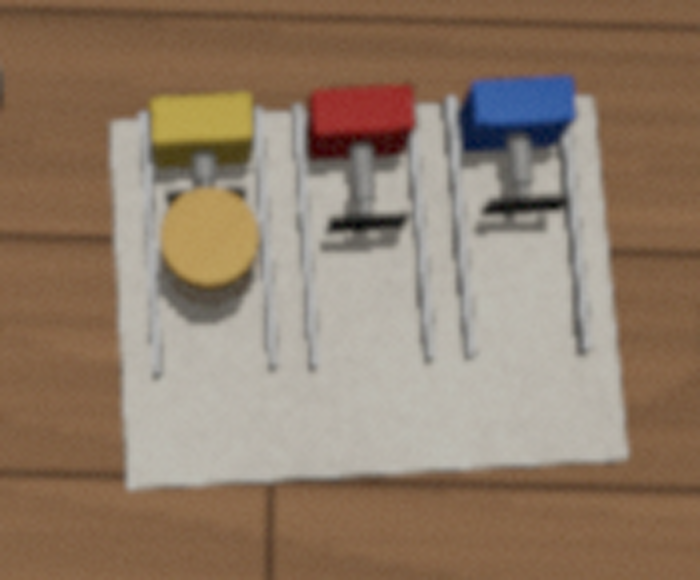

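View pics/s5c.png

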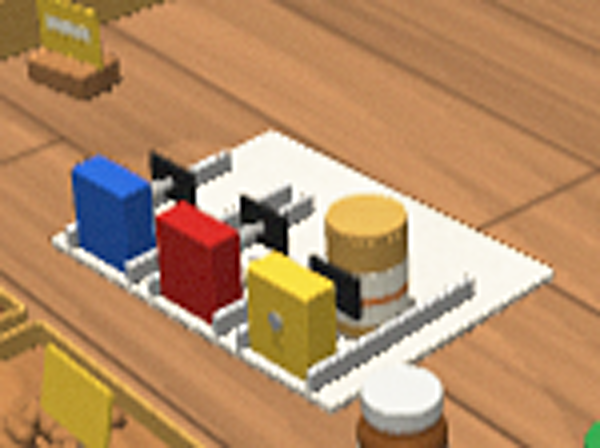

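The tin stands upright in the yellow lane and touches its bumper, which has moved back slightly. Next I'll check its compression and grasp the second tin.

Emit:
servo_tool --claw '[1,1,1,1,1,1,1,1,0.5,0.5,0.5,0.5,0.5,0.5,0.5,0.5,0.5,0.5]' --pt "0 0 -0.04" --pt "0 0 -0.08" --pt "0 0 -0.11" --pt "0 0 -0.14" --pt "0 0 -0.165" --pt "0 0 -0.184" --pt "0 0 -0.194" --pt "0 0 -0.194" --pt "0 0 -0.194" --pt "0 0 -0.194" --pt "0 0 -0.194" --pt "0 0 -0.194" --pt "0 0 -0.194" --pt "0 0 -0.194" --pt "0 0 -0.194" --pt "0 0 -0.194" --pt "0 0 -0.194" --pt "0 0 -0.194" --yaw '[0,0,0,0,0,0,0,0,0,0,0,0,0,0,0,0,0,0]' --newtons 30

```text
clock: 15.7
position: [496.5, 333.9, 47.3]
eef_rot: [0.03, 0.707, 0.03, -0.706]
ft_force: [-0.5, 0.5, 6.7]
gripper_width: 0.71
```

Emit:
servo_tool --claw '[0.4,0.4,0.4,0.4,0.4,0.4,0.4,0.4,0.4,0.4]' --pt "0 0 0.005" --pt "0 0 0.01" --pt "0 0 0.02" --pt "0 0 0.03" --pt "0 0 0.035" --pt "0 0 0.035" --pt "0 0 0.035" --pt "0 0 0.035" --pt "0 0 0.035" --pt "0 0 0.035" --yaw '[0,0,0,0,0,0,0,0,0,0]'

```text
clock: 16.7
position: [495.8, 333.4, 80.5]
eef_rot: [-0.03, -0.706, -0.03, 0.707]
ft_force: [0.7, -0.8, -9.4]
gripper_width: 0.707
```

```bash
cat > ch.py <<'E'
from h import *
import sys
a=np.deg2rad(4.8); c=np.array([540.4,-111.2]); ex=np.array([np.cos(a),np.sin(a)]); ey=np.array([-ex[1],ex[0]])
def loc(p): p=np.asarray(p)[...,:2]-c; return np.stack([p@ex,p@ey],-1)
s0=load('top0.npz'); s=load(sys.argv[1]+'.npz'); C=cloud(s); L=loc(C); z=C[...,2]
hsv=cv2.cvtColor(s['image'],cv2.COLOR_RGB2HSV)
for y in(-100,0,100):
    m=(abs(L[...,1]-y)<34)&(z>93)&(z<104)&(L[...,0]<80)
    if m.sum()>100:
        (u,v),r=cv2.minEnclosingCircle(np.argwhere(m)[:,::-1].astype(np.float32)); print('tin lane',y,'local',loc(onz(s,u,v,98.)).round(1),r,'z',np.median(z[m]))
for nm in('top0',sys.argv[1],'scene0',sys.argv[1].replace('t','s',1)):
    q=load(nm+'.npz'); Cq=cloud(q); Lq=loc(Cq)
    for y in(-100,0,100):
        m=(q['image'].max(-1)<60)&(abs(Lq[...,1]-y)<30)&(Lq[...,0]>10)&(Lq[...,0]<83)&(Cq[...,2]>45)&(Cq[...,2]<75)
        if m.sum()>3: print(nm,'bumper',y,m.sum(),Lq[m].min(0).round(1),Lq[m].max(0).round(1))
E
python3 ch.py t5;python3 - <<'E'
from h import *
for i in range(4): s=snap('scene','s6.png');o=bot.get_obs();print(o['ft_force'],o['position'])
E
```

```text
tin lane 100 local [-209.5  113. ] 111.05640411376953 z 97.75449174042524
top0 bumper -100 45 [  38.4 -122.8] [ 41.1 -74.6]
top0 bumper 0 39 [ 32.8 -20.8] [36.4 21.8]
top0 bumper 100 39 [50.8 80.6] [ 54. 121.]
t5 bumper -100 42 [  38.3 -120.5] [ 40.8 -77.6]
t5 bumper 0 39 [ 32.7 -20.5] [36.4 21.8]
scene0 bumper -100 61 [  39.1 -122.3] [ 50.9 -71. ]
scene0 bumper 0 70 [ 32.  -27.2] [43.8 28.5]
scene0 bumper 100 73 [52.9 75.4] [ 61.3 128.6]
s5 bumper -100 59 [  37.2 -123.4] [ 48.6 -70.8]
s5 bumper 0 71 [ 29.6 -23.8] [43.  26.7]
s5 bumper 100 60 [55.3 79.9] [ 65.7 129.2]
[-0.25137782 -0.89748829 -8.58580488] [495.84170532 333.43095177  80.53782214]
[-0.58147938 -0.03173598 -9.14295292] [495.87625058 333.47867826  80.60639747]
[ 0.04527789  0.70750788 -8.09617903] [495.86820788 333.47482492  80.65027329]
[-1.77584776 -0.81629848 -7.52315761] [495.88836308 333.47205724  80.71321679]
```

View pics/s6.png

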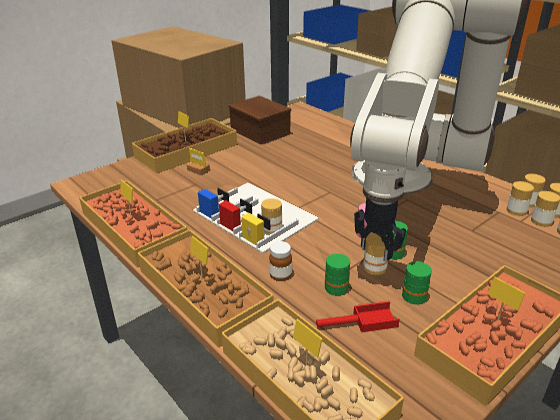

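Emit:
servo_tool --claw '[0.4,0.4,0.4,0.4,0.4]' --pt "0 0 0" --pt "0 0 0" --pt "0 0 0" --pt "0 0 0" --pt "0 0 0" --yaw '[0,0,0,0,0]' --newtons 60

```text
clock: 17.4
position: [495.9, 333.5, 80.8]
eef_rot: [0.03, 0.706, 0.03, -0.706]
ft_force: [-0.3, 0.6, -8.5]
gripper_width: 0.701
```

```bash
python3 - <<'E'
from h import *
F=[]
for i in range(4): s=snap('scene','s7.png');o=bot.get_obs();F+=[o['ft_force']];print(o['ft_force'],o['position'],o['gripper_width'])
i=cv2.imread('pics/s7.png'); x,y,w,h=320,180,150,112; cv2.imwrite('pics/s7c.png',cv2.resize(i[y:y+h,x:x+w],None,fx=4,fy=4,interpolation=cv2.INTER_CUBIC))
E
```

```text
[ 0.08577387 -0.03846504 -8.18169909] [495.88811848 333.47199458  80.7624288 ] 0.7002560718681509
[-0.3636798  -0.11310876 -9.09107619] [495.90956368 333.49309374  80.77042061] 0.7000941612010202
[ 0.08874611 -0.39387594 -8.57457444] [495.90414803 333.47584824  80.74626698] 0.700278448967522
[-0.81356147 -0.50284279 -8.07422517] [495.8747452  333.46709639  80.73197108] 0.69761905613722
```

View pics/s7c.png

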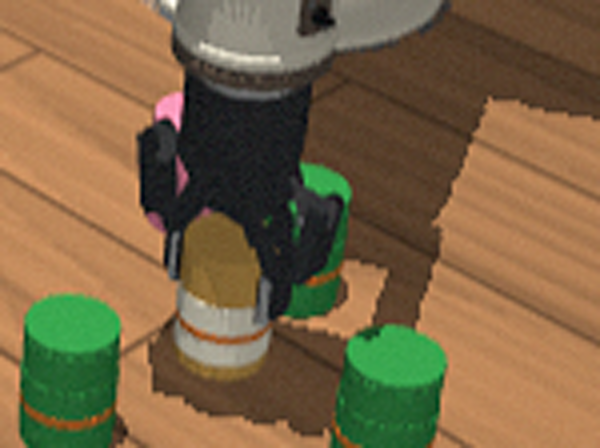

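The lift reads about 8.5 N, so this tin is full and goes to the red lane (centre).

Emit:
servo_tool --claw '[0.4,0.4,0.4,0.4,0.4,0.4,0.4,0.4,0.4,0.4,0.4,0.4,0.4,0.4,0.4,0.4,0.4,0.4,0.4,0.4]' --pt "0 0 0.015" --pt "-0.001 -0.01 0.03" --pt "-0.003 -0.035 0.03" --pt "-0.006 -0.065 0.03" --pt "-0.009 -0.1 0.03" --pt "-0.012 -0.14 0.03" --pt "-0.016 -0.18 0.03" --pt "-0.02 -0.22 0.03" --pt "-0.024 -0.26 0.03" --pt "-0.028 -0.3 0.03" --pt "-0.031 -0.34 0.03" --pt "-0.034 -0.38 0.03" --pt "-0.037 -0.415 0.03" --pt "-0.039 -0.438 0.03" --pt "-0.039 -0.448 0.03" --pt "-0.039 -0.4507 0.015" --pt "-0.039 -0.4507 0.0" --pt "-0.039 -0.4507 -0.01" --pt "-0.039 -0.4507 -0.018" --pt "-0.039 -0.4507 -0.02" --yaw '[0,0,0,0,0,0,0,0,0,0,0,0,0,0,0,0,0,0,0,0]'

```text
clock: 19.6
position: [456.7, -116.9, 60.5]
eef_rot: [-0.03, -0.706, -0.03, 0.707]
ft_force: [-0.5, -0.3, -7.4]
gripper_width: 0.697
```

Emit:
servo_tool --claw '[0.4,0.4,0.4,0.4]' --pt "0 0 0" --pt "0 0 0" --pt "0 0 -0.0005" --pt "0 0 -0.0005" --yaw '[0,0,0,0]'

```text
clock: 20.0
position: [457.1, -117.2, 60.5]
eef_rot: [0.03, 0.707, 0.03, -0.706]
ft_force: [0.2, -0.2, -8.1]
gripper_width: 0.697
```

```bash
python3 - <<'E'
from h import *
for i in range(3): s=snap('scene','s8.png');o=bot.get_obs();print(o['ft_force'],o['position'],o['gripper_width'])
i=cv2.imread('pics/s8.png'); x,y,w,h=180,150,150,112; cv2.imwrite('pics/s8c.png',cv2.resize(i[y:y+h,x:x+w],None,fx=4,fy=4,interpolation=cv2.INTER_CUBIC))
E
```

```text
[-0.40268134 -0.69812143 -7.34817247] [ 457.02226    -117.25726836   60.50566297] 0.6989000551332906
[ 0.0396278  -0.04293566 -7.31176689] [ 456.95393609 -117.24408929   60.41056184] 0.699924190183022
[ 0.24911548  0.1050461  -8.07664304] [ 456.94240915 -117.23772325   60.38176523] 0.6996344729641127
```

View pics/s8c.png

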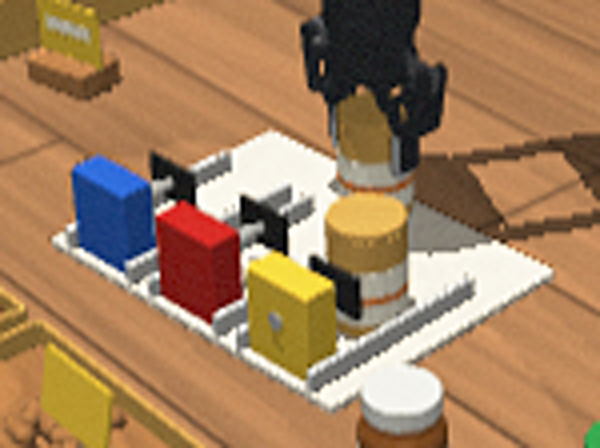

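Emit:
servo_tool --claw '[0.4,0.4,0.4,0.4]' --pt "0 0 -0.001" --pt "0 0 -0.002" --pt "0 0 -0.002" --pt "0 0 -0.002" --yaw '[0,0,0,0]'

```text
clock: 20.55
position: [456.9, -117.2, 58.2]
eef_rot: [-0.03, -0.706, -0.03, 0.707]
ft_force: [0.4, -0.8, -7.6]
gripper_width: 0.699
```

Emit:
servo_tool --claw '[0.4,0.4,0.4,0.4]' --pt "0 0 -0.0005" --pt "0 0 -0.001" --pt "0 0 -0.001" --pt "0 0 -0.001" --yaw '[0,0,0,0]'

```text
clock: 20.95
position: [456.9, -117.2, 57.2]
eef_rot: [-0.03, -0.706, -0.03, 0.707]
ft_force: [-0.8, 0.2, -8.9]
gripper_width: 0.698
```

Emit:
servo_tool --claw '[0.4,0.4,0.4,0.4]' --pt "0 0 -0.0005" --pt "0 0 -0.001" --pt "0 0 -0.001" --pt "0 0 -0.001" --yaw '[0,0,0,0]'

```text
clock: 21.35
position: [456.9, -117.2, 56.2]
eef_rot: [-0.03, -0.706, -0.03, 0.706]
ft_force: [0.1, -0.4, -8.3]
gripper_width: 0.701
```

Emit:
servo_tool --claw '[0.4,0.4,0.4,0.4,0.4,0.4,0.4,0.4,0.4,0.4,0.4]' --pt "0.008 0.0007 0" --pt "0.016 0.0013 0" --pt "0.024 0.002 0" --pt "0.032 0.0027 0" --pt "0.04 0.0034 0" --pt "0.048 0.004 0" --pt "0.056 0.0047 0" --pt "0.064 0.0054 0" --pt "0.07 0.0059 0" --pt "0.07 0.0059 0" --pt "0.07 0.0059 0" --yaw '[0,0,0,0,0,0,0,0,0,0,0]'

```text
clock: 22.45
position: [526.8, -111.3, 56.1]
eef_rot: [-0.03, -0.706, -0.03, 0.707]
ft_force: [-2.0, -0.5, -8.5]
gripper_width: 0.702
```

Emit:
servo_tool --claw '[0.4,0.4,0.4,0.4,0.4]' --pt "0.004 0.0003 0" --pt "0.008 0.0007 0" --pt "0.012 0.001 0" --pt "0.012 0.001 0" --pt "0.012 0.001 0" --yaw '[0,0,0,0,0]'

```text
clock: 22.95
position: [538.9, -110.3, 56.2]
eef_rot: [-0.03, -0.706, -0.03, 0.707]
ft_force: [-0.8, -0.2, -8.5]
gripper_width: 0.7
```

Emit:
servo_tool --claw '[0.4,0.4,0.4,0.4]' --pt "0.002 0.0002 0" --pt "0.004 0.0003 0" --pt "0.004 0.0003 0" --pt "0.004 0.0003 0" --yaw '[0,0,0,0]'

```text
clock: 23.35
position: [542.9, -110.0, 56.2]
eef_rot: [-0.03, -0.706, -0.03, 0.706]
ft_force: [-0.2, -0.7, -8.2]
gripper_width: 0.703
```

Emit:
servo_tool --claw '[0.4,0.4,0.4,0.4]' --pt "0.002 0.0002 0" --pt "0.004 0.0003 0" --pt "0.004 0.0003 0" --pt "0.004 0.0003 0" --yaw '[0,0,0,0]'

```text
clock: 23.75
position: [546.9, -109.7, 56.2]
eef_rot: [-0.03, -0.706, -0.03, 0.707]
ft_force: [-0.7, 0.3, -7.3]
gripper_width: 0.695
```

```bash
python3 - <<'E'
from h import *
for i in range(3): s=snap('scene','s9.png');o=bot.get_obs();print(o['ft_force'],o['torque'],o['position'],o['gripper_width'])
E
```

```text
[-0.7955023  -0.11872938 -8.45920114] [-0.03137922  0.14642374  0.02041619] [ 546.85400893 -109.72488427   56.22868174] 0.698267466279659
[-0.36238731  0.32208034 -8.01741892] [ 0.00539469  0.11652097 -0.01948235] [ 546.8368365  -109.71284336   56.21553025] 0.6972438019124443
[-0.66504843  0.43066558 -7.84300623] [ 0.01568084  0.11900068 -0.00788756] [ 546.84560352 -109.72860408   56.25482508] 0.6969406561192059
```

Emit:
servo_tool --claw '[0.4,0.4,0.4,0.4,0.4]' --pt "0.002 0.0002 0" --pt "0.004 0.0003 0" --pt "0.005 0.0004 0" --pt "0.005 0.0004 0" --pt "0.005 0.0004 0" --yaw '[0,0,0,0,0]'

```text
clock: 24.4
position: [551.8, -109.3, 56.2]
eef_rot: [-0.03, -0.706, -0.03, 0.707]
ft_force: [-4.5, -0.1, -6.4]
gripper_width: 0.699
```

Emit:
servo_tool --claw '[0.4,0.4,0.4,0.4]' --pt "0 0 -0.0005" --pt "0 0 -0.001" --pt "0 0 -0.001" --pt "0 0 -0.001" --yaw '[0,0,0,0]'

```text
clock: 24.8
position: [551.9, -109.3, 55.6]
eef_rot: [0.03, 0.707, 0.03, -0.706]
ft_force: [-5.7, -0.6, -1.8]
gripper_width: 0.697
```

Floor contact has begun. I'll release, then raise.

Emit:
servo_tool --claw '[0.4,0.72,0.75,0.8,0.9,1,1,1]' --pt "0 0 0" --pt "0 0 0" --pt "0 0 0" --pt "0 0 0" --pt "0 0 0" --pt "0 0 0" --pt "0 0 0" --pt "0 0 0" --yaw '[0,0,0,0,0,0,0,0]'

```text
clock: 25.6
position: [551.9, -109.3, 55.3]
eef_rot: [0.03, 0.707, 0.03, -0.706]
ft_force: [-0.2, 0.1, 0.0]
gripper_width: 0.995
```

Emit:
servo_tool --claw '[1,1,1,1,1,1,1,1,1,1,1,1,1,1,1,1,1]' --pt "0 0 0.02" --pt "0 0 0.05" --pt "0 0 0.09" --pt "0 0 0.13" --pt "0 0 0.17" --pt "0 0 0.185" --pt "0 0 0.185" --pt "-0.07 0.35 0.185" --pt "-0.07 0.35 0.185" --pt "-0.07 0.35 0.185" --pt "-0.07 0.35 0.185" --pt "-0.07 0.35 0.185" --pt "-0.07 0.35 0.185" --pt "-0.07 0.35 0.185" --pt "-0.07 0.35 0.185" --pt "-0.07 0.35 0.185" --pt "-0.07 0.35 0.185" --yaw '[0,0,0,0,0,0,0,0,0,0,0,0,0,0,0,0,0]'

```text
clock: 27.3
position: [481.9, 239.9, 239.3]
eef_rot: [-0.03, -0.706, -0.03, 0.707]
ft_force: [0.4, -0.4, 0.0]
gripper_width: 0.997
```

```bash
python3 - <<'E'
from h import *
s=snap('scene','s10.png');snap('top','t10.png');o=bot.get_obs();print(o['ft_force'],o['position'],o['clock'])
for f,b in(('t10',(215,150,175,145)),('s10',(180,150,150,112))):
    i=cv2.imread(f'pics/{f}.png'); x,y,w,h=b; cv2.imwrite(f'pics/{f}c.png',cv2.resize(i[y:y+h,x:x+w],None,fx=4,fy=4,interpolation=cv2.INTER_CUBIC))
E
sed -i "s/&(L\[...,0\]<80)/\&(L[...,0]<80)\&(L[...,0]>-60)/" ch.py; python3 ch.py t10; python3 ch.py t5|head -1
```

```text
[-0.42154279 -0.4919665  -0.24575638] [482.22387479 239.44686974 239.760405  ] 27.4
tin lane 0 local [ 9.1 -0. ] 12.371670722961426 z 98.137464956234
tin lane 100 local [ 23.9 100. ] 12.443859100341797 z 97.87610422128023
top0 bumper -100 45 [  38.4 -122.8] [ 41.1 -74.6]
top0 bumper 0 39 [ 32.8 -20.8] [36.4 21.8]
top0 bumper 100 39 [50.8 80.6] [ 54. 121.]
t10 bumper -100 43 [  38.8 -123.2] [ 41.2 -77.3]
scene0 bumper -100 61 [  39.1 -122.3] [ 50.9 -71. ]
scene0 bumper 0 70 [ 32.  -27.2] [43.8 28.5]
scene0 bumper 100 73 [52.9 75.4] [ 61.3 128.6]
s10 bumper -100 58 [  39.8 -122.2] [ 48.7 -71.8]
s10 bumper 0 67 [ 40.1 -22.4] [49.3 29.8]
s10 bumper 100 61 [57.1 81.9] [ 63.5 127. ]
tin lane 100 local [ 24. 100.] 12.394088745117188 z 97.7458733424512
```

View pics/t10c.png

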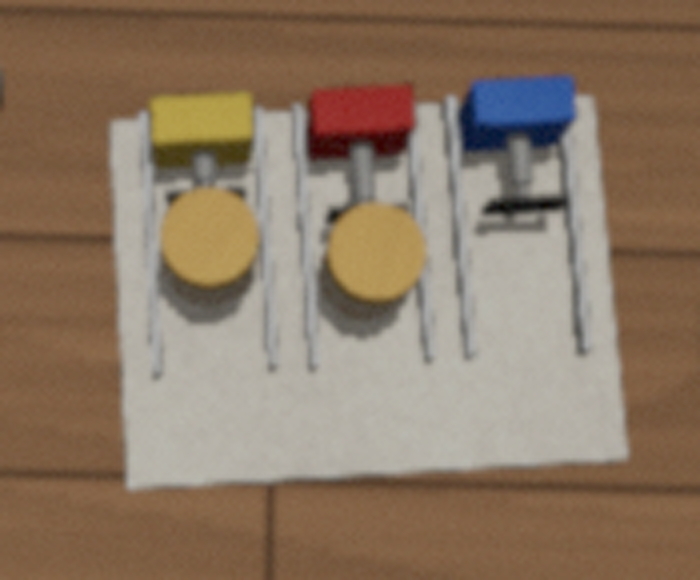

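View pics/s10c.png

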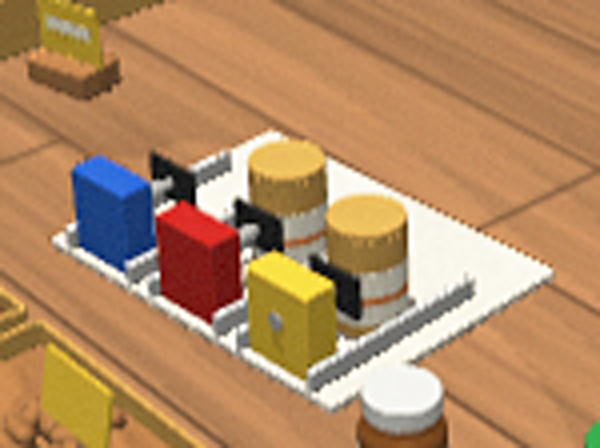

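Both tins stand upright on the plate with lids at about 98 mm. Their front faces are roughly 3 mm (yellow) and 6 mm (red) past the free bumper positions.

```bash
python3 -c "
from h import *
print(bot.job_done())"
```

```text
the job is handed in; nothing more can be done
None
```

I placed both tins and handed the job in at about 27 s of the 66 s limit. No verdict is reported.

- **Tin near (470, 197):** it lifted at about 4.9 N, so it is half-filled and went into the yellow lane. I pushed it to about 3.5 N on the bumper, then released it.
- **Tin near (495, 333):** it lifted at about 8.5 N, which is noisy and slightly above nominal but clearly full, so it went into the red lane. I pushed it to about 4.5 N. While I set it down, the force along the lane read up to 5.7 N, and 7 N for the first tin, both well under 20 N.

**Last checks:**
- Both lids were at about 98 mm, so the tins stand upright on the plate, centred in their lanes.
- Their front faces were about 3 mm (yellow) and 6 mm (red) past the free bumper positions.
- The scene view also showed both bumpers pushed back.
- The yellow-lane tin did not move while the second tin was placed.
- The gripper was open and clear of everything.
- I steered clear of the jar, scoop and price card, but did not re-measure them at the end.

**Disagreements:**
- The two cameras differed by about 3–4 mm, so I used their average.
- The second tin seemed to creep slightly in the 30 N grip, so I raised the grip to 60 N and it held.

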